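Lap the two missing plates onto the instrument's drip roof

ROBOT

A 6-joint arm with a two-finger parallel gripper is mounted at the origin on the work surface. World frame = base frame: x ahead of the robot, y to its left, z up, the work surface at z = 0. Lengths are in m, angles in rad, forces in N, time in s.
With the tool pointing down it reaches from about 0.425 to 0.95 m from the base axis. Payload 14.7 kg.
Tool frame: the origin (TCP) lies midway between the tips of the shut fingers; the grasp point (between the pads) lies 19 mm behind it (bot.pinch_z is the distance from the TCP to the grasp point, in m); z points along the fingers, y is the line along which they close (so a half turn about z gives the same grasp; the last joint's range is limited). The gripper opens to 85 mm and grips with 20 to 120 N. Pads are 22 mm wide; open, the fingers measure 114 mm over their backs; the gripper's body (76 mm by 85 mm) begins 54 mm behind the grasp point. The pads swing forward as they close: fully open they stand 13 mm farther back than shut.
Start: joints at [1.101, 0.48, 1.596, -0, 1.065, -0.047], TCP at [0.267, 0.593, 0.231] pointing down, gripper open.
Joint ranges: [-2.75, 2.75], [-0.82, 2.05], [0.23, 2.67], [-1.56, 4.7], [0.09, 2.69], [-2.92, 2.92]. Speed limits (rad/s): [1.89, 1.89, 2.39, 3.01, 3.01, 3.01].

INTERFACE

Orientations are given as a unit quaternion [w, x, y, z].
In Python, from workcell import monitor, vision, bot gives the robot as it stands. The module is installed in compiled form; this text tells all that it offers.
- The arm moves only by the tool play_rows, never from a script. Its argument "steps" is text: rows parted by semicolons, each of 4 numbers parted by spaces: the shift along the tool's x, y, z each as a share of 0.15 m, from -1 to 1, then the turn about the tool's z as a share of 30 degrees, from -1 to 1. A call has 1 to 10 rows; each row is the pose to reach, as a shift and turn from the pose commanded when the call began, along the tool's axes at that moment; what a row does not reach only later rows make up. A row lasts 1/12 s, in which the tool goes at most 41.7 mm and 7.16 degrees, less where a joint would pass 70% of its speed; a pose out of reach is approached as far as the arm can. A call with a number of a shift or a turn outside -1 to 1 is refused whole. A call with a gripper value outside its range is refused whole. "jaw" is the opening, from -1 (shut) to 1 (fully open), set as the call begins (left out, the last holds). The fingers move at their own pace and stop on an object; "squeeze" is the grip in N (left out, the last holds). Time passes only in rows, so rows that repeat a pose let the fingers close. It gives the time, the measured TCP pose, the force, the opening and the grip force at its end, in the units of the state.
- monitor.get_obs(): the state, without advancing time (a new reading comes with each control period).
- vision.snapshot(name): name is "scene" or "side" or "wrist"; returns the picture (480x640x3 uint8, red, green, blue); there is no depth.
- vision.calibration(name): a dict with "K" (3x3 intrinsics, pixels), "T" (4x4, takes a point from camera to world coordinates). Camera axes: x right, y down, z forward; pixel columns grow to the right and rows downward; lengths in m; the calibration is good to about 2 mm. A picture is of the moment at which its call begins: read the wrist's pose just before it. calibration takes no time and is no camera call; for the wrist camera it gives the pose at the moment of the call.
- bot.sign_off(): hands the job in; it is judged then, once.
Trained networks look in the newest picture that a camera, given by its name, has taken for a name from the list of things; names that differ only in an ending like _2 or _b are one class to them, and where a whole thing is asked for, a point or a joint stands for the part that bears it (a point fixed in the world has none). Each returns a list of dicts, best first, with "score" (0 to 1); they miss things now and then, are a little off and sometimes report something else, mostly with a low value. They report only what shows in the picture. A call takes as long as a camera call. They do not tell look-alikes from the thing itself.
- vision.trace(camera, name): "pixels" (480x640 bool, what is visible of it) and "xy" ([column, row] as shares, 0 to 1, of the picture: columns of its width, rows of its height, amid what is visible of it).
- vision.place_of(camera, name): "xy" ([column, row] as shares, 0 to 1, of the picture: columns of its width, rows of its height: a listed point, or the origin of a listed thing).
The state is a dict: "t": time; "joints": joint angles; "qvel": joint speeds; "joint_torque": joint torques, N m; "tool_pos": TCP position; "tcp_rot": TCP orientation; "wrist_force": force on the tool from outside, world axes, zero at the start; "moment": the same for the moment, N m; "finger_gap": opening from 0.0 (shut) to 1.0 (fully open); "grip_force": force on a finger pad.
Only numpy, scipy, OpenCV 4.12 (cv2) and the standard library are available. Lean on these libraries where they do the work, as an engineer would, in place of code of your own. Each camera call takes 0.05 s, during which the arm holds its last target. There are 200 camera calls.

TASK

Finish the sloping drip roof over the preamplifier: lay the full-length plain plate so that it overlaps the fixed bottom plate, its lower edge (the one nearer its grip) along the line scribed on the bottom plate and its ends level with the bottom plate's ends. Then lap the plate with two holes over the top of that one in the same way and feel its holes down over the two studs until it lies flat. Let go of both and leave everything else where it is.

Things in the scene. Friction and masses are not known exactly. Their poses are not given: they have to be found in the camera images.
- deck: Sloping dark steel deck of the drip roof, fixed, 195 mm up the slope by 150 mm wide, sloping 16 degrees, low edge on the robot's side within 0.35 rad. Origin: middle of its low edge on its upper face, 32 mm above the table. x runs up the slope, z is the face's outward normal, y is level. Two steel studs stand square to the deck near its top.
- bottom_low (a point): Middle of the lower edge (underside) of the fixed bottom plate, deck frame x = 12, y = 0, z = 7 mm, propped there; its upper edge is on the deck at x = 82 mm. Same size and fin as mid_plate. It is pitched 5.7 degrees flatter than the deck, and the plates above should lie at that pitch (10.3 degrees from level): lower 20 mm flat on the plate below, upper edge on the deck.
- line_left (a point): Left (+y) end of the dark scribed line (2.4 mm wide, the point on its middle), 50 mm from the lower edge, on the fixed bottom plate's upper face; in the deck's frame x = 62.2 mm, y = 65 mm, z = 7.0 mm. Axes as the deck's.
- line_right (a point): Right (-y) end of that line; in the deck's frame x = 62.2 mm, y = -65 mm, z = 7.0 mm. Axes as the deck's.
- stud_left (a point): Foot of the left stud on the deck (deck frame x = 170.2 mm, y = 45 mm, z = 0). Stud: 8 mm thick, 14 mm tall, its top 5 mm tapering to 3.6 mm. Axes as the deck's.
- stud_right (a point): Foot of the right stud (deck frame x = 170.2 mm, y = -45 mm, z = 0), same shape.
- mid_plate: Full-length plain aluminium plate to be laid first, 130 mm (y) by 70 mm (x) by 5 mm, no holes, a dark line scribed across its upper face at x = +15 mm (50 mm from the lower edge). Origin: centre of underside; z up, +x towards its upper edge (away from the fin), y along its length. About 0.14 kg. Starts flat on the table, upper edge away from the robot within 0.4 rad.
- mid_grip (a point): mid_plate's grip: upright fin, 30 mm (x) by 10 mm (y), 28 mm tall, on the plate's upper face nearer the lower edge. The point is the middle of the fin's top, x = -10, y = 0, z = 33 mm in the plate's frame; axes as the plate's.
- mid_plate_low_left (a point): Left (+y) end of mid_plate's lower edge, at the underside: x = -35, y = 65, z = 0 mm in its frame.
- mid_plate_low_right (a point): Right end of mid_plate's lower edge, at the underside: x = -35, y = -65, z = 0 mm.
- mid_line_left (a point): Left end of mid_plate's scribed line on its upper face: x = 15, y = 65, z = 5 mm in its frame; axes as the plate's.
- mid_line_right (a point): Right end of mid_plate's scribed line: x = 15, y = -65, z = 5 mm.
- top_plate: Aluminium plate to be laid second, 130 mm (y) by 70 mm (x) by 5 mm, with two 12 mm round through holes at x = +23 mm, y = +45 and -45 mm, no line. Origin: centre of underside; z up, +x towards its upper edge (away from the fin), y along its length. About 0.14 kg. Starts flat on the table, upper edge away from the robot within 0.4 rad.
- top_grip (a point): top_plate's grip: upright fin, 30 mm (x) by 10 mm (y), 28 mm tall, on the plate's upper face nearer the lower edge. The point is the middle of the fin's top, x = -10, y = 0, z = 33 mm in the plate's frame; axes as the plate's.
- top_plate_low_left (a point): Left end of top_plate's lower edge, at the underside: x = -35, y = 65, z = 0 mm in its frame.
- top_plate_low_right (a point): Right end of top_plate's lower edge, at the underside: x = -35, y = -65, z = 0 mm.
- hole_left (a point): Centre of top_plate's left hole at the upper face: x = 23, y = 45, z = 5 mm in its frame. With the plate home on its studs it is about 6 mm above the deck.
- hole_right (a point): Centre of top_plate's right hole at the upper face: x = 23, y = -45, z = 5 mm.
- spare_plate: Too-short spare plate, 85 mm (y) by 70 mm by 5 mm, same grip fin, line but no holes, loose on the table; not used, leave it. Origin: centre of underside.
- driver: Loose screwdriver, 170 mm, lying on the table between the roof and the plates; leave it.
- spanner: Loose spanner, 150 mm, beyond the roof; leave it.
- jar: Loose small jar, 48 mm across, 50 mm tall; leave it.
- dish: Loose clear dish, 90 mm across, 14 mm tall; leave it.
- slide_box: Loose cardboard slide box, 40 x 85 x 30 mm; leave it.
There are look-alikes about, which are no part of the job. What is shaped like the mid_plate but blue or purple is not meant. What is shaped like the top_plate but orange is not meant.

How it is judged:
On the way, in this order (a step that is already met when the one before it is completed fails the run):
1. the plain plate lies on the roof with its lower edge on the bottom plate's line, let go (x of mid_plate_low_left in the frame of line_left between -0.005 and 0.005 m and y of mid_plate_low_left in the frame of line_left between -0.006 and 0.006 m and z of mid_plate_low_left in the frame of line_left between -0.003 and 0.004 m and x of mid_plate_low_right in the frame of line_right between -0.005 and 0.005 m and y of mid_plate_low_right in the frame of line_right between -0.006 and 0.006 m and z of mid_plate_low_right in the frame of line_right between -0.003 and 0.004 m and contact force between the fingers and mid_plate below 0.1 N and linear speed of mid_plate below 0.01 m/s and angular speed of mid_plate below 0.1 rad/s), for 0.2 s.
2. the holed plate lies over the plain one with its holes down over the studs, let go (x of hole_left in the frame of stud_left between -0.004 and 0.004 m and y of hole_left in the frame of stud_left between -0.004 and 0.004 m and z of hole_left in the frame of stud_left between 0.003 and 0.0095 m and x of hole_right in the frame of stud_right between -0.004 and 0.004 m and y of hole_right in the frame of stud_right between -0.004 and 0.004 m and z of hole_right in the frame of stud_right between 0.003 and 0.0095 m and z of top_plate_low_left in the frame of mid_line_left between -0.003 and 0.004 m and z of top_plate_low_right in the frame of mid_line_right between -0.003 and 0.004 m and contact force between the fingers and top_plate below 0.1 N), for 0.2 s.
At the end, for the whole second after the job is handed in: Plain plate's lower edge: both ends on the bottom plate, within 5 mm (along slope) and 6 mm (sideways) of the line's ends; both holes within 4 mm of their studs' axes, upper face under 9.5 mm above the deck; that plate's lower edge on the plain plate; both released, at rest (x of mid_plate_low_left in the frame of line_left between -0.005 and 0.005 m and y of mid_plate_low_left in the frame of line_left between -0.006 and 0.006 m and z of mid_plate_low_left in the frame of line_left between -0.003 and 0.004 m and x of mid_plate_low_right in the frame of line_right between -0.005 and 0.005 m and y of mid_plate_low_right in the frame of line_right between -0.006 and 0.006 m and z of mid_plate_low_right in the frame of line_right between -0.003 and 0.004 m and x of hole_left in the frame of stud_left between -0.004 and 0.004 m and y of hole_left in the frame of stud_left between -0.004 and 0.004 m and z of hole_left in the frame of stud_left between 0.003 and 0.0095 m and x of hole_right in the frame of stud_right between -0.004 and 0.004 m and y of hole_right in the frame of stud_right between -0.004 and 0.004 m and z of hole_right in the frame of stud_right between 0.003 and 0.0095 m and z of top_plate_low_left in the frame of mid_line_left between -0.003 and 0.004 m and z of top_plate_low_right in the frame of mid_line_right between -0.003 and 0.004 m and linear speed of each of mid_plate, top_plate below 0.01 m/s and angular speed of each of mid_plate, top_plate below 0.1 rad/s); the robot touches nothing.
It fails at once if a bystander (spare plate, screwdriver, spanner, jar, dish or slide box) is moved more than 25 mm (distance of any of spare_plate, driver, spanner, jar, dish, slide_box from where it was at the start of the episode above 0.025 m).
It also fails if it takes over 64 s, if anything falls off the work surface, if the arm or the gripper's body presses on something with over 40 N, if the wrist force passes 120 N, or if a joint passes its speed limit or range.

## Working session

There is one attempt and no reset: what is moved stays moved. The work goes in short steps, Python scripts to look and compute and a tool call to move; the robot and the scene stay as the last step left them, time stands still between calls to the robot, and variables do not carry over. Pictures are saved under pics/ and viewed, at most 10 in all, crops included, and the job is handed in when it is done.

Besides the shell and the picture viewer there is one more tool, called as name(argument=value, ...) on one line, values as JSON. play_rows: Moves the arm, as the interface text tells. Its arguments: {"type":"object","properties":{"steps":{"type":"string"},"jaw":{"type":"number"},"squeeze":{"type":"number"}},"required":["steps"]}

```bash
mkdir -p pics; cat > h.py <<'E'
import numpy as np, cv2
from scipy.spatial.transform import Rotation as R
from workcell import monitor, vision, bot
def quat(q): return R.from_quat([q[1],q[2],q[3],q[0]])
def ray(cam,xy,cal=None):
    c=cal or vision.calibration(cam); K=np.array(c["K"]);T=np.array(c["T"])
    d=T[:3,:3]@np.linalg.inv(K)@np.array([xy[0]*640,xy[1]*480,1]); return T[:3,3],d/np.linalg.norm(d)
def onz(cam,xy,z,cal=None):
    o,d=ray(cam,xy,cal); return o+d*(z-o[2])/d[2]
def proj(cam,P,cal=None):
    c=cal or vision.calibration(cam); K=np.array(c["K"]);T=np.array(c["T"])
    p=T[:3,:3].T@(np.atleast_2d(P)-T[:3,3]).T; u=K@p; return (u[:2]/u[2]).T
def snap(cam,name=None):
    im=vision.snapshot(cam)
    if name: cv2.imwrite(f"pics/{name}.png",cv2.cvtColor(im,cv2.COLOR_RGB2BGR))
    return im
E
python3 - <<'E'
from h import *
o=monitor.get_obs(); print(o["t"],o["tool_pos"],o["tcp_rot"],bot.pinch_z)
for c in["scene","side","wrist"]:
    snap(c,c+"0"); cal=vision.calibration(c); print(c,np.round(cal["T"],3).tolist(),cal["K"][0][0])
for c in["scene","side"]:
  for n,z in[("deck",.032),("line_left",.056),("line_right",.056),("stud_left",.078),("stud_right",.078),("mid_grip",.033),("mid_line_left",.005),("mid_line_right",.005),("top_grip",.033),("hole_left",.005),("hole_right",.005),("spare_plate",0),("driver",0.01),("jar",.02)]:
    r=vision.place_of(c,n)
    print(c,n,[(round(d["score"],2),(np.array(d["xy"])*[640,480]).round(0).tolist(),onz(c,d["xy"],z).round(3).tolist()) for d in r[:3]])
print(monitor.get_obs()["t"])
E
```

```text
0.0 [0.26647179 0.59239636 0.23070251] [-1.61563379e-04  2.09814824e-01  9.77740953e-01 -5.85158640e-04] 0.0187
scene [[-0.319, 0.819, -0.477, 1.275], [0.948, 0.274, -0.164, 0.366], [-0.004, -0.504, -0.864, 1.433], [0.0, 0.0, 0.0, 1.0]] 600.6583395599869
side [[0.725, -0.535, 0.434, -0.012], [-0.689, -0.57, 0.448, -0.452], [0.008, -0.623, -0.782, 1.04], [0.0, 0.0, 0.0, 1.0]] 469.9044734296212
wrist [[0.409, 0.879, 0.246, 0.205], [0.912, -0.394, -0.11, 0.621], [-0.0, 0.269, -0.963, 0.373], [0.0, 0.0, 0.0, 1.0]] 429.76998322722784
scene deck [(0.72, [189.0, 182.0], [0.439, -0.293, 0.032]), (0.16, [369.0, 306.0], [0.646, 0.302, 0.032])]
scene line_left [(0.96, [201.0, 196.0], [0.488, -0.23, 0.056]), (0.62, [186.0, 180.0], [0.451, -0.292, 0.056])]
scene line_right [(0.73, [159.0, 191.0], [0.508, -0.349, 0.056]), (0.73, [345.0, 277.0], [0.601, 0.221, 0.056])]
scene stud_left [(0.69, [182.0, 223.0], [0.595, -0.233, 0.078]), (0.3, [368.0, 281.0], [0.602, 0.28, 0.078])]
scene stud_right [(0.85, [154.0, 220.0], [0.609, -0.309, 0.078])]
scene mid_grip [(0.87, [263.0, 173.0], [0.345, -0.104, 0.
[... 2279 characters left out ...]
, [0.451, -0.293, 0.033])]
side hole_left [(0.93, [200.0, 199.0], [0.41, 0.502, 0.005]), (0.58, [275.0, 186.0], [0.609, 0.39, 0.005])]
side hole_right [(0.87, [299.0, 195.0], [0.639, 0.309, 0.005]), (0.74, [277.0, 183.0], [0.621, 0.393, 0.005]), (0.7, [170.0, 200.0], [0.339, 0.559, 0.005])]
side spare_plate [(0.9, [293.0, 269.0], [0.444, 0.118, 0.0]), (0.69, [437.0, 303.0], [0.644, -0.214, 0.0]), (0.5, [352.0, 237.0], [0.64, 0.087, 0.0])]
side driver [(0.72, [369.0, 282.0], [0.555, -0.054, 0.01]), (0.51, [350.0, 239.0], [0.626, 0.082, 0.01]), (0.43, [304.0, 225.0], [0.565, 0.207, 0.01])]
side jar [(0.76, [218.0, 236.0], [0.356, 0.335, 0.02]), (0.3, [338.0, 185.0], [0.743, 0.249, 0.02])]
1.55
```

View pics/scene0.png

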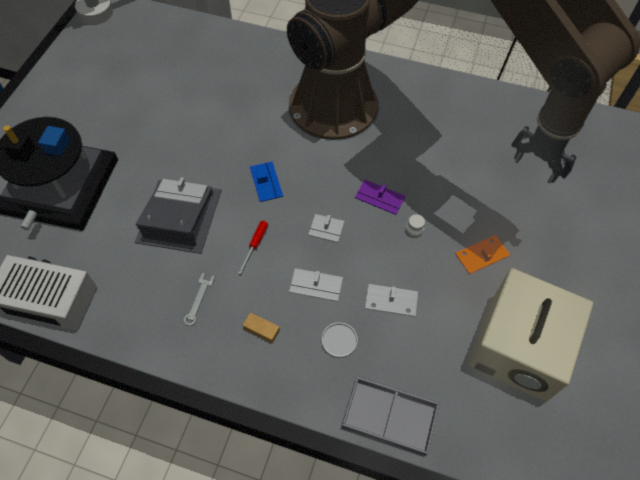

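View pics/side0.png

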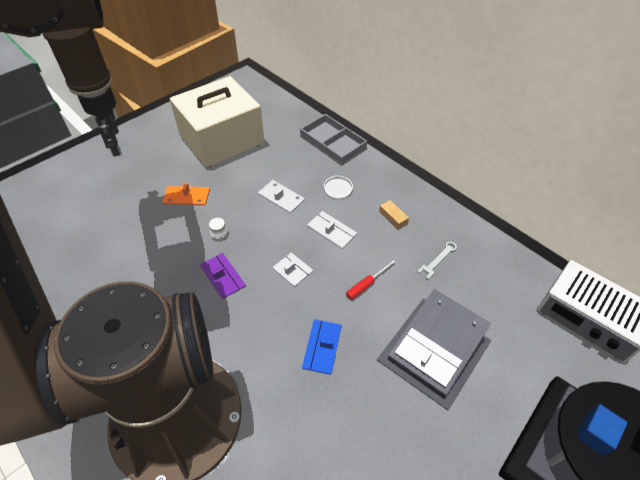

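The silver long plate with a line is the one meant: scene (316,284), side (332,229). The look-alikes are blue (264,180) and purple (381,196), and the short silver plate at (326,227) is the spare. The silver holed plate is at scene (391,300), with an orange look-alike at (484,254). The roof is at (180,210). I'm moving over to the mid plate now.

play_rows(steps="-0.25 -0.14 0 0;-0.5 -0.28 0 0;-0.75 -0.42 0 0;-1 -0.55 0 0", jaw=1, squeeze=20)

```text
t: 1.88
tool_pos: [0.3672, 0.4581, 0.2313]
tcp_rot: [0.0, 0.209, 0.978, -0.0]
wrist_force: [0.9, 0.7, -0.9]
finger_gap: 0.998
grip_force: 0.0
```

play_rows(steps="-0.25 -0.14 0 0;-0.5 -0.28 0 0;-0.75 -0.42 0 0;-1 -0.55 0 0")

```text
t: 2.22
tool_pos: [0.4677, 0.3245, 0.2315]
tcp_rot: [0.0, 0.21, 0.978, 0.0]
wrist_force: [0.1, 0.5, 0.1]
finger_gap: 1.0
grip_force: 0.0
```

play_rows(steps="-0.25 -0.14 0 0;-0.5 -0.28 0 0;-0.75 -0.42 0 0;-1 -0.55 0 0")

```text
t: 2.55
tool_pos: [0.568, 0.1912, 0.2315]
tcp_rot: [0.0, 0.21, 0.978, 0.0]
wrist_force: [0.2, 1.2, -0.2]
finger_gap: 1.0
grip_force: 0.0
```

play_rows(steps="-0.25 -0.14 0 -0.2;-0.3 -0.17 0 -0.4;-0.3 -0.17 0 -0.6;-0.3 -0.17 0 -0.8;-0.3 -0.17 0 -1;-0.3 -0.17 0 -1;-0.3 -0.17 0 -1")

```text
t: 3.13
tool_pos: [0.5977, 0.1514, 0.2313]
tcp_rot: [0.0, -0.049, 0.999, -0.0]
wrist_force: [-0.2, 0.7, -0.2]
finger_gap: 1.001
grip_force: 0.0
```

```bash
cat >> h.py <<'E'
def pose():
    o=monitor.get_obs(); Rt=quat(o["tcp_rot"]).as_matrix(); return np.array(o["tool_pos"]),Rt,np.arctan2(-Rt[0,1],Rt[1,1])
def togo(P,yaw):
    p,Rt,y=pose(); s=Rt.T@(np.array(P)-p)/.15; t=-np.degrees(yaw-y)/30
    print("GO shares",s.round(3),"turn",round(t,3),"now",p.round(4),"yaw",round(y,4))
def fitplate(cam,names,mods,axis=None,guess=None,cal=None,tilt=0):
    "2D points at known z -> planar pose of plate (x,y,yaw) by reprojection; mods in plate frame"
    from scipy.optimize import least_squares
    cal=cal or vision.calibration(cam); pix=[];m=[]
    for n,q in zip(names,mods):
        r=vision.place_of(cam,n); best=None
        for d in r:
            u=np.array(d["xy"])*[640,480]
            e=np.linalg.norm(u-proj(cam,world(guess,np.array([q])),cal)[0])
            if d["score"]>.25 and e<60 and (best is None or e<best[0]): best=(e,u,d["score"])
        if best: pix.append(best[1]); m.append(q)
    pix=np.array(pix);m=np.array(m)
    f=lambda g:(proj(cam,world(g,m),cal)-pix).ravel()
    s=least_squares(f,guess,loss="soft_l1",f_scale=2); return s.x,np.abs(f(s.x).reshape(-1,2)).round(1).tolist()
def world(g,m):
    c,s=np.cos(g[2]),np.sin(g[2]); m=np.asarray(m,float)
    return np.c_[g[0]+c*m[:,0]-s*m[:,1], g[1]+s*m[:,0]+c*m[:,1], m[:,2]]
PN=lambda k:[k+"_plate",k+"_grip",k+"_plate_low_left",k+"_plate_low_right"]+(["mid_line_left","mid_line_right"] if k=="mid" else ["hole_left","hole_right"])
PM=lambda k:np.array([[0,0,0],[-.01,0,.033],[-.035,.065,0],[-.035,-.065,0]]+([[.015,.065,.005],[.015,-.065,.005]] if k=="mid" else [[.023,.045,.005],[.023,-.045,.005]]))
E
python3 - <<'E'
from h import *
cal=vision.calibration("wrist"); im=snap("wrist"); cv2.imwrite("pics/w1.png",cv2.cvtColor(im,cv2.COLOR_RGB2BGR))
g,e=fitplate("wrist",PN("mid"),PM("mid"),guess=np.array([.617,.143,.09]),cal=cal); print(g.round(4),e)
print(proj("wrist",world(g,PM("mid")),cal).round(0).tolist())
G=world(g,[[-.01,0,.033]])[0]; G[2]=.03; togo(G,g[2]); print(monitor.get_obs()["t"])
E
```

```text
[0.6185 0.1475 0.1075] [[1.1, 0.2], [2.0, 1.3], [5.1, 0.4], [3.9, 2.1], [0.6, 1.1], [1.3, 0.8]]
[[306.0, 227.0], [305.0, 224.0], [380.0, 187.0], [231.0, 189.0], [379.0, 244.0], [233.0, 245.0]]
GO shares [-0.069 -0.041  1.342] turn -0.014 now [0.5977 0.1515 0.2313] yaw 0.1
3.4833
```

View pics/w1.png

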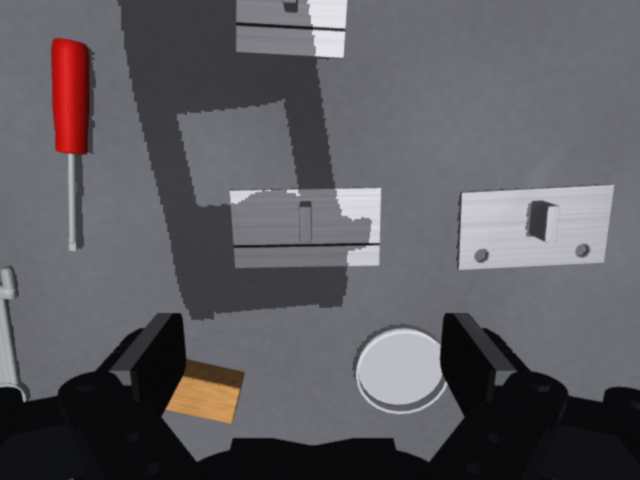

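The wrist view shows three silver plates. The full-length plain plate with a line is centred at (306,227) and is the one meant. The holed silver plate is at (535,228), and the spare is at the top near (290,25). The fit agrees with the picture, so I'm grasping.

play_rows(steps="-0.069 -0.041 0.25 -0.014;-0.069 -0.041 0.5 -0.014;-0.069 -0.041 0.75 -0.014;-0.069 -0.041 1 -0.014;-0.069 -0.041 1 -0.014")

```text
t: 3.9
tool_pos: [0.6044, 0.1455, 0.0749]
tcp_rot: [-0.005, -0.054, 0.999, -0.001]
wrist_force: [-2.4, 0.1, -1.1]
finger_gap: 1.001
grip_force: 0.0
```

```bash
python3 - <<'E'
from h import *
cal=vision.calibration("wrist"); im=snap("wrist","w2")
g,e=fitplate("wrist",PN("mid"),PM("mid"),guess=np.array([.6185,.1475,.1075]),cal=cal); print(g.round(4),e)
G=world(g,[[-.01,0,.033]])[0]; G[2]=.010; togo(G,g[2]); print(monitor.get_obs()["t"])
E
```

```text
[0.6191 0.1468 0.1237] [[1.9, 1.8], [0.1, 0.3], [2.0, 3.0], [0.4, 1.0], [2.5, 2.7], [4.9, 0.3]]
GO shares [ 0.008 -0.007  0.491] turn -0.03 now [0.61   0.1466 0.0837] yaw 0.1081
4.25
```

play_rows(steps="0.005 -0.007 0.2 -0.02;0.005 -0.007 0.4 -0.02;0.005 -0.007 0.48 -0.02;0.005 -0.007 0.48 -0.02")

```text
t: 4.58
tool_pos: [0.6066, 0.145, 0.0078]
tcp_rot: [-0.002, -0.059, 0.998, -0.0]
wrist_force: [-1.1, -0.2, -0.0]
finger_gap: 1.002
grip_force: 0.0
```

play_rows(steps="0 0 0 0;0 0 0 0;0 0 0 0;0 0 0 0;0 0 0 0;0 0 0 0;0 0 0 0;0 0 0 0", jaw=-1, squeeze=30)

```text
t: 5.25
tool_pos: [0.6083, 0.1453, 0.0099]
tcp_rot: [0.0, -0.059, 0.998, 0.0]
wrist_force: [-1.3, -0.8, 8.4]
finger_gap: 0.115
grip_force: 30.7
```

play_rows(steps="0 0 -0.1 0;0 0 -0.3 0;0 0 -0.5 0;0 -0.2 -0.75 0;0.1 -0.45 -1 0;0.1 -0.7 -1 0;0.1 -0.95 -1 0")

```text
t: 5.83
tool_pos: [0.6099, 0.0078, 0.1621]
tcp_rot: [0.002, -0.06, 0.998, -0.0]
wrist_force: [2.1, -0.0, -2.0]
finger_gap: 0.111
grip_force: 29.6
```

play_rows(steps="0.1 -0.25 -0.2 0;0.1 -0.5 -0.4 0;0.15 -0.75 -0.6 0;0.2 -1 -0.8 0;0.2 -1 -0.8 0")

```text
t: 6.25
tool_pos: [0.5972, -0.1469, 0.2815]
tcp_rot: [0.001, -0.059, 0.998, -0.001]
wrist_force: [2.1, -0.8, -1.7]
finger_gap: 0.109
grip_force: 29.7
```

play_rows(steps="0 -0.25 -0.1 0;0 -0.5 -0.1 0;0.1 -0.8 -0.1 0;0.1 -0.8 -0.1 0;0.1 -0.8 -0.1 0;0.1 -0.8 -0.1 0")

```text
t: 6.75
tool_pos: [0.5961, -0.2651, 0.2936]
tcp_rot: [-0.0, -0.059, 0.998, 0.0]
wrist_force: [-0.4, 1.1, -1.2]
finger_gap: 0.112
grip_force: 29.8
```

```bash
cat > d.py <<'E'
from h import *
from scipy.optimize import least_squares
A=np.radians(16)
def dw(g,m):
    m=np.asarray(m,float); h=np.c_[m[:,0]*np.cos(A)-m[:,2]*np.sin(A), m[:,1], .032+m[:,0]*np.sin(A)+m[:,2]*np.cos(A)]
    return world(g,h)
DN=["deck","bottom_low","line_left","line_right","stud_left","stud_right"]
DM=np.array([[0,0,0],[.012,0,.007],[.0622,.065,.007],[.0622,-.065,.007],[.1702,.045,0],[.1702,-.045,0]])
def fitdeck(cams,guess,names=DN,mods=DM):
    obs=[]
    for c in cams:
        cal=vision.calibration(c); snap(c,"d_"+c+str(round(monitor.get_obs()["t"],1)))
        for n,q in zip(names,mods):
            r=vision.place_of(c,n); best=None
            for d in r:
                u=np.array(d["xy"])*[640,480]; e=np.linalg.norm(u-proj(c,dw(guess,[q]),cal)[0])
                if d["score"]>.25 and e<(60 if c=="wrist" else 25) and (best is None or e<best[0]): best=(e,u)
            if best is not None: obs.append((c,n,cal,q,best[1]))
    w=[np.linalg.norm(dw(guess,[o[3]])[0]-np.array(o[2]["T"])[:3,3])/o[2]["K"][0][0]*1000 for o in obs]
    f=lambda g:np.concatenate([(proj(o[0],dw(g,[o[3]]),o[2])[0]-o[4])*k for o,k in zip(obs,w)])
    s=least_squares(f,guess,loss="soft_l1",f_scale=2)
    r=f(s.x).reshape(-1,2)
    print("deck",s.x.round(4)); [print(o[0],o[1],o[4].round(0),"resid mm",q.round(1)) for o,q in zip(obs,r)]
    return s.x
E
python3 - <<'E'
from d import *
print(pose())
g=fitdeck(["wrist"],np.array([.439,-.295,.13])); print(monitor.get_obs()["t"])
import glob,os; os.rename(sorted(glob.glob("pics/d_wrist*"))[-1],"pics/dw1.png")
E
```

```text
(array([ 0.59605626, -0.26510055,  0.29359059]), array([[-9.93137778e-01, -1.16948463e-01, -6.41804757e-04],
       [-1.16948880e-01,  9.93137719e-01,  6.56472448e-04],
       [ 5.60627068e-04,  7.27025936e-04, -9.99999579e-01]]), np.float64(0.11721673117401281))
deck [ 0.4423 -0.3033  0.1515]
wrist deck [288.  16.] resid mm [ 0.8 -1.1]
wrist bottom_low [288.  25.] resid mm [ 0.5 -0.2]
wrist line_left [370.  80.] resid mm [-0.9  1.9]
wrist line_right [215.  85.] resid mm [-1.6  2.2]
wrist stud_left [346. 215.] resid mm [ 2.  -0.8]
wrist stud_right [243. 218.] resid mm [-0.6 -1.1]
7.1
```

View pics/dw1.png

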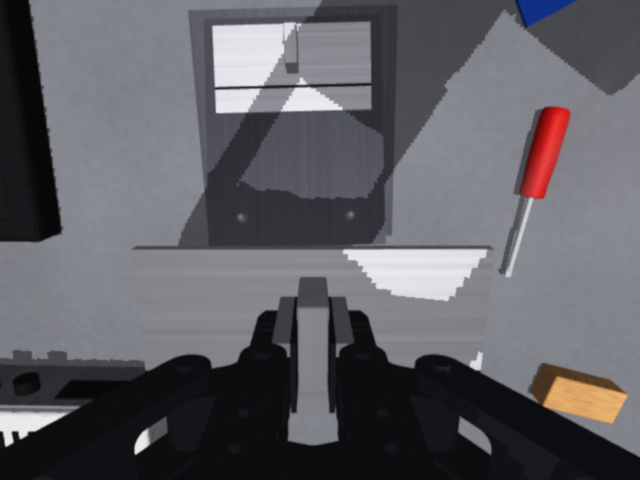

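The wrist view shows the roof clear of the held plate. The scribed line runs from (216,87) to (371,84), and the studs are at about (242,217) and (350,215). The held plate's lower edge is at row 247, between columns 133 and 492. I'll refine these with sub-pixel measurements on the same picture.

```bash
python3 - <<'E'
import cv2,numpy as np
im=cv2.imread("pics/dw1.png").astype(int).sum(2)//3
for c in (220,240,265,330,350,367): print("line",c,im[78:96,c])
for c in (150,200,440,485): print("edge",c,im[240:254,c])
print("rowL",im[100,205:222],"rowR",im[100,364:380]); print("held",im[262,126:142],im[262,485:500])
print(im[206:228:1,234:252]); print(im[204:226,341:359])
E
```

```text
line 220 [231 231 230 230 229 230 230 219 168  80  56 134 211 227 229 229 229 229]
line 240 [232 232 232 231 231 232 230 206 118  50  96 178 221 229 230 230 231 231]
line 265 [232 232 222 183 153 146 133  99  45  33  78 126 139 142 141 142 143 142]
line 330 [146 144 144 142 140 118  58  30  74 130 143 142 144 143 145 144 140 137]
line 350 [144 143 142 138 122  78  36  44  93 133 142 142 142 142 143 139 138 136]
line 367 [143 142 142 138 117  57  27  73 129 141 141 140 142 144 143 139 135 135]
edge 150 [135 135 136 136 135 120  85  72  78 101 128 136 136 137]
edge 200 [ 74  76  76  75  75  75  71  71  78 102 131 139 140 140]
edge 440 [130 130 129 129 124 107  83  75 107 173 218 227 227 227]
edge 485 [137 138 138 137 132 114  86  79 108 167 211 218 211 209]
rowL [ 89  80  79  79  79  80  81  80  80 100 160 213 226 227 228 227 228] rowR [140 140 140 140 139 139 128  86  54  48  47  48  49  48  47  46]
held [134 136 136 136 136 136 135 134 132 132 133 133 133 133 133 133] [135 135 134 134 135 135 134 135 136 137 138 139 140 141 141]
[[ 50  51  52  51  50  50  50  52  53  53  52  53  53  
[... 2546 characters left out ...]
 78  67  56  53  53  53]
 [ 52  54  54  55  59  68  74  79  82  85  84  80  73  60  53  53  53  53]
 [ 53  54  54  54  56  63  70  74  77  78  76  71  62  55  52  54  54  54]
 [ 53  54  53  53  54  57  62  66  70  71  66  61  54  52  52  53  53  53]
 [ 53  54  53  53  52  53  56  57  59  59  56  54  52  52  53  53  53  53]
 [ 53  54  54  52  53  55  53  54  54  54  54  53  52  52  52  52  54  54]
 [ 55  54  54  53  53  53  54  54  54  55  53  53  53  52  52  52  54  53]
 [ 53  55  54  53  54  54  53  53  55  54  54  53  53  52  52  53  54  54]
 [ 53  54  54  53  54  53  54  54  54  54  53  54  52  52  51  53  54  53]
 [ 54  54  54  54  54  54  52  55  54  54  55  54  53  52  51  53  54  53]]
```

```bash
python3 - <<'E'
from d import *
cal=vision.calibration("wrist")
m=np.array([[.0622,.065,.007],[.0622,-.065,.007],[.1702,.045,.014],[.1702,-.045,.014]])
px=np.array([[370.7,84.0],[214.3,87.9],[350.3,213.8],[240.1,216.5]])
f=lambda g:((proj("wrist",dw(g,m),cal)-px)).ravel()
s=least_squares(f,[.44,-.3,.14]); print(s.x.round(4),f(s.x).round(2))
f2=lambda g:((proj("wrist",dw(g[:3],m)+[0,0,g[3]],cal)-px)).ravel()
s2=least_squares(f2,[.44,-.3,.14,0]); print(s2.x.round(4),f2(s2.x).round(2))
p,Rt,y=pose()
for u in ([133.5,245.3],[492.5,245.3],[133.5,248.7],[492.5,248.7]):
    w=onz("wrist",np.array(u)/[640,480],p[2]-(.0099 if u[1]<247 else .0049),cal); print("held low edge in tool mm",(1e3*Rt.T@(w-p)).round(1))
E
```

```text
[ 0.4437 -0.3009  0.1455] [-0.15  0.05  0.26  0.21  0.03 -0.13 -0.14 -0.16]
[ 0.4437 -0.3008  0.1456  0.0006] [-0.03 -0.05  0.13  0.12  0.13 -0.01 -0.23 -0.04]
held low edge in tool mm [ 24.7 -65.8   9.9]
held low edge in tool mm [24.8 66.2  9.9]
held low edge in tool mm [ 24.8 -63.8   4.9]
held low edge in tool mm [24.9 64.2  4.9]
```

```bash
cat >> d.py <<'E'
D=np.array([.4437,-.3009,.1455])
def tgt(h,v,l=0,D=D): c,s=np.cos(D[2]),np.sin(D[2]); return np.array([D[0]+(h*c-l*s)/1e3,D[1]+(h*s+l*c)/1e3,v/1e3])
E
python3 - <<'E'
from d import *
for h,v in((81.5,120),(81.5,81),(77.1,69.7)): togo(tgt(h,v),D[2])
E
```

```text
GO shares [ 0.5   -0.108  1.16 ] turn -0.049 now [ 0.5968 -0.2641  0.294 ] yaw 0.1198
GO shares [ 0.5   -0.108  1.42 ] turn -0.049 now [ 0.5968 -0.2641  0.294 ] yaw 0.1198
GO shares [ 0.529 -0.109  1.496] turn -0.049 now [ 0.5968 -0.2641  0.294 ] yaw 0.1198
```

play_rows(steps="0.2 -0.1 0.2 -0.049;0.4 -0.1 0.45 -0.049;0.5 -0.105 0.7 -0.049;0.5 -0.105 0.95 -0.049;0.5 -0.105 1 -0.049;0.5 -0.105 1 -0.049;0.5 -0.105 1 -0.049;0.5 -0.105 1 -0.049;0.5 -0.105 1 -0.049")

```text
t: 7.85
tool_pos: [0.5258, -0.29, 0.1461]
tcp_rot: [0.001, -0.072, 0.997, -0.001]
wrist_force: [0.8, -0.2, -1.2]
finger_gap: 0.112
grip_force: 29.8
```

```bash
python3 - <<'E'
from d import *
snap("wrist","w3")
for h,v in((81.5,81),(77.1,69.7)): togo(tgt(h,v),D[2])
E
```

```text
GO shares [0.008 0.008 0.433] turn -0.001 now [ 0.5255 -0.2899  0.1459] yaw 0.1448
GO shares [0.037 0.008 0.508] turn -0.001 now [ 0.5255 -0.2899  0.1459] yaw 0.1448
```

View pics/w3.png

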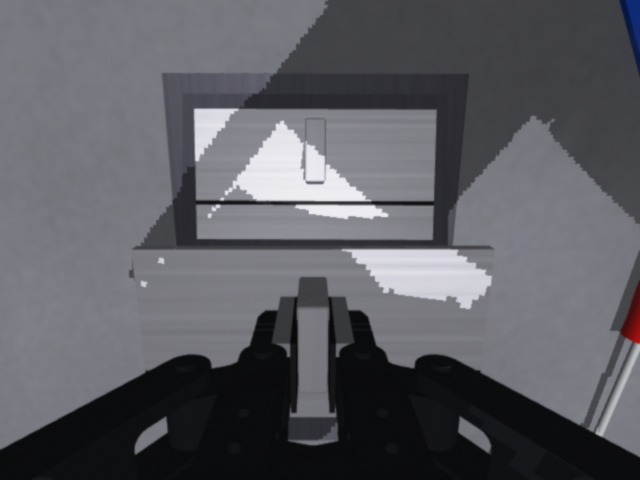

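The line is level in view at row 203, columns 194–436, and the held plate (133–492) is centred on it. I'm descending now.

play_rows(steps="0.008 0.008 0.1 0;0.008 0.008 0.2 0;0.008 0.008 0.3 0;0.008 0.008 0.36 0;0.008 0.008 0.42 0;0.008 0.008 0.42 0;0.008 0.008 0.42 0", squeeze=20)

```text
t: 8.48
tool_pos: [0.5228, -0.2885, 0.0812]
tcp_rot: [0.0, -0.072, 0.997, -0.0]
wrist_force: [0.4, -0.7, -0.4]
finger_gap: 0.114
grip_force: 29.8
```

```bash
python3 - <<'E'
from d import *
cal=vision.calibration("wrist")
for u in([194,203],[436,203]):   # from w3? recompute with w3 pose offset
    w=onz("wrist",np.array(u)/[640,480],.0559+(pose()[0][2]-.1459),cal); d=w[:2]-D[:2]-(pose()[0][:2]-[.5255,-.2899]); c,s=np.cos(D[2]),np.sin(D[2]); print("line end h,l mm",(1e3*np.array([c*d[0]+s*d[1],-s*d[0]+c*d[1]])).round(1))
snap("wrist","w4"); togo(tgt(81.5,78.3),D[2]); togo(tgt(77.1,69.7),D[2]); print(monitor.get_obs()["wrist_force"],monitor.get_obs()["t"])
E
```

```text
line end h,l mm [ 56.2 -65.7]
line end h,l mm [56.2 66.5]
GO shares [-0.009 -0.004  0.021] turn -0.002 now [ 0.523  -0.2887  0.0815] yaw 0.1443
GO shares [ 0.021 -0.004  0.079] turn -0.002 now [ 0.523  -0.2887  0.0815] yaw 0.1443
[ 0.43589468  0.23494146 -1.00096292] 8.5333
```

play_rows(steps="0 -0.002 0.02 0;0.004 -0.002 0.03 0;0.008 -0.002 0.04 0;0.013 -0.002 0.05 0;0.018 -0.002 0.06 0;0.022 -0.002 0.07 0;0.026 -0.002 0.08 0;0.026 -0.002 0.085 0;0.026 -0.002 0.085 0", jaw=-1, squeeze=20)

```text
t: 9.28
tool_pos: [0.5192, -0.2898, 0.0694]
tcp_rot: [0.001, -0.072, 0.997, -0.001]
wrist_force: [-4.7, 0.1, 14.9]
finger_gap: 0.109
grip_force: 32.9
```

```bash
python3 - <<'E'
from d import *
snap("wrist","w5"); print(pose(),monitor.get_obs()["moment"]); togo(tgt(76.2,69.7),D[2])
a=cv2.imread("pics/w5.png")[100:460,90:550]; b=cv2.imread("pics/w4.png")[100:460,90:550]
snap("side","s5"); s=cv2.imread("pics/s5.png")[280:400,370:500]; s=cv2.resize(s,(390,360),interpolation=cv2.INTER_CUBIC)
cv2.imwrite("pics/c5.png",cv2.resize(np.hstack([a,s]),(800,340)))
E
```

```text
(array([ 0.51920639, -0.28984479,  0.06939941]), array([[-0.98961519, -0.14373519,  0.00140194],
       [-0.14373672,  0.98961539, -0.00106132],
       [-0.00123483, -0.00125181, -0.99999845]]), np.float64(0.14423488480333577)) [0.07744715 0.32479147 0.00359831]
GO shares [ 0.001  0.    -0.002] turn -0.002 now [ 0.5192 -0.2898  0.0694] yaw 0.1442
```

View pics/c5.png

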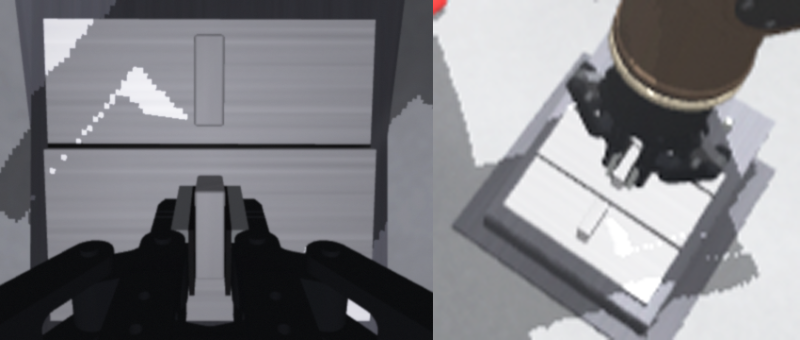

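The plate's lower edge lies right along the line (crop row 147), with its ends level with the bottom plate's. I'm releasing and rising.

play_rows(steps="0 0 -0.005 0;0 0 -0.005 0;0 0 -0.005 0;0 0 -0.005 0;0 0 -0.005 0;0 0 -0.005 0;0 0 -0.005 0", jaw=0.2)

```text
t: 9.97
tool_pos: [0.5187, -0.2893, 0.0688]
tcp_rot: [-0.0, -0.072, 0.997, 0.0]
wrist_force: [0.4, -0.0, -0.2]
finger_gap: 0.604
grip_force: 0.0
```

play_rows(steps="0 0 -0.1 0;0 0 -0.3 0;0 0 -0.5 0;0 0 -0.7 0;0 0 -0.9 0;0 0 -1 0;0 0 -1 0;0 0 -1 0")

```text
t: 10.63
tool_pos: [0.5191, -0.2895, 0.2196]
tcp_rot: [0.001, -0.072, 0.997, -0.001]
wrist_force: [-0.6, -0.4, -0.3]
finger_gap: 0.596
grip_force: 0.0
```

```bash
python3 - <<'E'
from d import *
import shutil
snap("wrist","w6"); print(pose(),monitor.get_obs()["t"])
cal=vision.calibration("wrist"); print(proj("wrist",dw(D,[[.0622,.065,.007],[.0622,-.065,.007],[.012,.065,.012],[.012,-.065,.012],[.1702,.045,.014],[.1702,-.045,.014]]),cal).round(1).tolist())
np.save("cal6.npy",cal,allow_pickle=True)
E
```

```text
(array([ 0.5185156 , -0.289152  ,  0.21850418]), array([[-9.89607056e-01, -1.43797871e-01, -2.18680387e-04],
       [-1.43797894e-01,  9.89607072e-01,  9.19354842e-05],
       [ 2.03187531e-04,  1.22425783e-04, -9.99999972e-01]]), np.float64(0.144298112029283)) 10.6833
[[402.3, 197.0], [220.3, 197.0], [403.7, 124.9], [218.9, 124.8], [375.9, 350.7], [246.7, 350.8]]
```

View pics/w6.png

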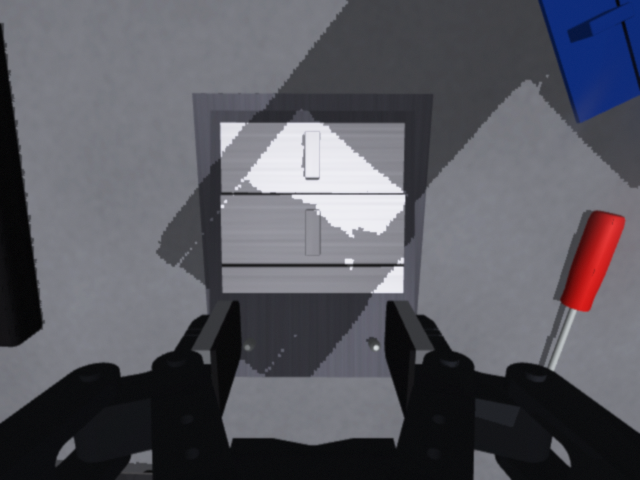

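Released. The mid plate lies at columns 220–405, with its lower edge at row ~193 on the line, its own line at row 265 and the studs at (247,347) and (375,347). Next I'll check its offset numerically.

```bash
cat > meas.py <<'E'
from d import *
def sub(g,c,r0,r1,mode):
    p=g[r0:r1,c-2:c+3].mean(1)
    if mode=="dark": w=np.clip(np.median(p)-p-15,0,None); return r0+(w*np.arange(len(p))).sum()/w.sum()
    k=np.argmax(np.abs(np.diff(p))); return r0+k+.5
E
python3 - <<'E'
from meas import *
g=cv2.imread("pics/w6.png").astype(float).mean(2)
for c in(228,240,260,360,380,398): print(c,[round(x,1) for x in(sub(g,c,112,132,"e"),sub(g,c,186,202,"dark"),sub(g,c,258,272,"dark"),sub(g,c,284,302,"e"))],g[188:200,c].astype(int))
for r in(150,180,210,240,280): print(r,210+np.argmax(np.abs(np.diff(g[r,210:230])))+.5,395+np.argmax(np.abs(np.diff(g[r,395:415])))+.5)
def blob(c0,r0): 
    w=g[r0-8:r0+8,c0-8:c0+8]; w=np.clip(w-np.percentile(w,50)-.5*(w.max()-np.percentile(w,50)),0,None); yy,xx=np.mgrid[r0-8:r0+8,c0-8:c0+8]; return (w*xx).sum()/w.sum(),(w*yy).sum()/w.sum()
print(blob(247,347),blob(375,347))
E
```

```text
228 [np.float64(121.5), np.float64(193.2), np.float64(264.9), np.float64(292.5)] [141 142 139 123  79  38  58 108 136 141 139 140]
240 [np.float64(122.5), np.float64(193.2), np.float64(264.9), np.float64(292.5)] [158 143 140 124  80  40  59 109 136 141 142 141]
260 [np.float64(122.5), np.float64(193.6), np.float64(264.9), np.float64(292.5)] [235 228 186 141 100  52  61 110 139 144 144 143]
360 [np.float64(122.5), np.float64(193.4), np.float64(264.9), np.float64(292.5)] [238 238 237 234 214 122 140 224 235 235 236 237]
380 [np.float64(122.5), np.float64(193.4), np.float64(264.8), np.float64(292.5)] [237 236 235 233 212 121 138 221 234 234 235 237]
398 [np.float64(122.5), np.float64(191.8), np.float64(263.8), np.float64(292.5)] [234 234 233 231 209 119 137 220 233 234 234 237]
150 220.5 403.5
180 220.5 403.5
210 220.5 402.5
240 220.5 403.5
280 221.5 402.5
(np.float64(247.0683760683761), np.float64(347.0945626477541)) (np.float64(375.60195674562306), np.float64(347.4397528321318))
```

```bash
python3 - <<'E'
from meas import *
cal=np.load("cal6.npy",allow_pickle=True).item()
pts=np.array([[.0125,.065,.012],[.0125,-.065,.012],[.1702,.045,.014],[.1702,-.045,.014]])
px=np.array([[404,122.6],[219.5,122.4],[375.6,347.4],[247.1,347.1]])
f=lambda g:(proj("wrist",dw(g,pts),cal)-px).ravel()
s=least_squares(f,D); print(s.x.round(4),f(s.x).round(2)); d=s.x-D; c,q=np.cos(D[2]),np.sin(D[2]); print("shift h,l mm",1e3*(c*d[0]+q*d[1]),1e3*(-q*d[0]+c*d[1]))
fm=lambda a:proj("wrist",dw(s.x,[[a[0],a[1],.007]]),cal)[0]-[312,264.9]
print("mid line x mm (want 112.45)",least_squares(fm,[.112,0]).x*1e3)
E
```

```text
[ 0.4413 -0.3009  0.1437] [ 0.31 -0.31 -0.35 -0.46  0.51  0.43 -0.48  0.54]
shift h,l mm -2.3291407989843593 0.32807363419377145
mid line x mm (want 112.45) [112.91421382   0.33773167]
```

The mid plate is within 0.5 mm of where it should be, so step 1 is done. Fetching the top plate next.

play_rows(steps="-0.07 0.25 0 0;-0.14 0.5 0 0;-0.21 0.75 0 0;-0.28 1 0 0", jaw=1)

```text
t: 11.02
tool_pos: [0.5378, -0.1332, 0.2173]
tcp_rot: [-0.001, -0.072, 0.997, 0.0]
wrist_force: [0.1, -1.2, -0.3]
finger_gap: 1.003
grip_force: 0.0
```

play_rows(steps="-0.07 0.25 0 0;-0.14 0.5 0 0;-0.21 0.75 0 0;-0.28 1 0 0")

```text
t: 11.35
tool_pos: [0.5578, 0.0216, 0.2174]
tcp_rot: [-0.001, -0.072, 0.997, 0.0]
wrist_force: [1.0, -0.0, 0.4]
finger_gap: 1.002
grip_force: 0.0
```

play_rows(steps="-0.07 0.25 0 0;-0.14 0.5 0 0;-0.21 0.75 0 0;-0.28 1 0 0")

```text
t: 11.68
tool_pos: [0.5778, 0.1759, 0.2172]
tcp_rot: [-0.001, -0.072, 0.997, -0.0]
wrist_force: [1.2, 0.3, 0.2]
finger_gap: 0.999
grip_force: 0.0
```

play_rows(steps="-0.07 0.25 0 0;-0.14 0.5 0 0;-0.21 0.75 0 0;-0.28 1 0 0;-0.28 1.0 0 0;-0.28 1.0 0 0;-0.28 1.0 0 0")

```text
t: 12.27
tool_pos: [0.5978, 0.3282, 0.2171]
tcp_rot: [-0.001, -0.072, 0.997, -0.001]
wrist_force: [0.9, -0.2, -0.7]
finger_gap: 1.001
grip_force: 0.0
```

```bash
python3 - <<'E'
from d import *
cal=vision.calibration("wrist"); snap("wrist","w7")
g,e=fitplate("wrist",PN("top"),PM("top"),guess=np.array([.605,.348,.15]),cal=cal); print(g.round(4),e)
print(proj("wrist",world(g,PM("top")),cal).round(0).tolist())
G=world(g,[[-.0103,0,.033]])[0]; G[2]=.010; togo(G,g[2]); print(monitor.get_obs()["t"])
E
```

```text
[0.5979 0.3474 0.1495] [[2.3, 0.8], [0.5, 0.9], [2.0, 1.1], [1.7, 1.7], [0.9, 1.5], [0.0, 0.1]]
[[335.0, 212.0], [337.0, 207.0], [414.0, 170.0], [257.0, 170.0], [388.0, 239.0], [282.0, 239.0]]
GO shares [0.057 0.13  1.394] turn -0.012 now [0.5989 0.3278 0.2191] yaw 0.1433
12.6167
```

View pics/w7.png

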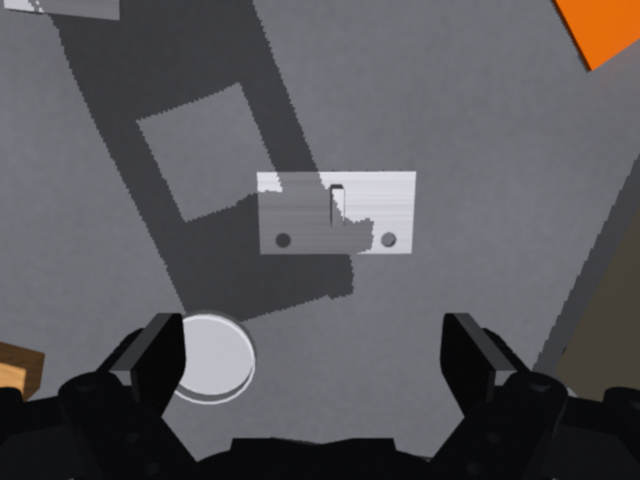

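The view shows the silver two-holed plate at (335,212) with holes at (283,240) and (388,239), matching the fit. The orange look-alike is at the top right. I'm grasping the silver one.

play_rows(steps="0.057 0.13 0.2 -0.012;0.057 0.13 0.45 -0.012;0.057 0.13 0.7 -0.012;0.057 0.13 0.9 -0.012;0.057 0.13 1 -0.012;0.057 0.13 1 -0.012;0.057 0.13 1 -0.012")

```text
t: 13.2
tool_pos: [0.5873, 0.3463, 0.0687]
tcp_rot: [-0.001, -0.075, 0.997, -0.0]
wrist_force: [-0.4, -0.3, 0.6]
finger_gap: 1.002
grip_force: 0.0
```

```bash
python3 - <<'E'
from d import *
cal=vision.calibration("wrist"); snap("wrist","w8")
g,e=fitplate("wrist",PN("top"),PM("top"),guess=np.array([.5979,.3474,.1495]),cal=cal); print(g.round(4),e)
G=world((g+[.5979,.3474,.1495])/2,[[-.0103,0,.033]])[0]; G[2]=.010; togo(G,g[2]); print(monitor.get_obs()["t"])
E
```

```text
[0.5975 0.3473 0.1552] [[2.8, 1.9], [0.4, 1.0], [1.8, 2.0], [1.0, 1.8], [0.2, 0.5]]
GO shares [ 0.005 -0.007  0.401] turn -0.009 now [0.588  0.3469 0.0701] yaw 0.1505
13.55
```

play_rows(steps="0.004 -0.004 0.15 -0.005;0.004 -0.004 0.3 -0.005;0.004 -0.004 0.395 -0.005;0.004 -0.004 0.395 -0.005;0.004 -0.004 0.395 -0.005")

```text
t: 13.97
tool_pos: [0.5867, 0.3458, 0.0094]
tcp_rot: [-0.001, -0.077, 0.997, -0.0]
wrist_force: [-1.0, -0.3, -0.2]
finger_gap: 1.001
grip_force: 0.0
```

play_rows(steps="0 0 0 0;0 0 0 0;0 0 0 0;0 0 0 0;0 0 0 0;0 0 0 0;0 0 0 0;0 0 0 0", jaw=-1, squeeze=30)

```text
t: 14.63
tool_pos: [0.5872, 0.3461, 0.01]
tcp_rot: [0.0, -0.076, 0.997, 0.0]
wrist_force: [-1.2, -1.0, 5.7]
finger_gap: 0.112
grip_force: 30.7
```

play_rows(steps="0 0 -0.1 0;0 0 -0.3 0;0 0 -0.5 0;0 0 -0.75 0;0 -0.2 -1 0;0.1 -0.45 -1 0;0.1 -0.7 -1 0;0.1 -0.95 -1 0")

```text
t: 15.3
tool_pos: [0.5935, 0.2015, 0.1617]
tcp_rot: [0.001, -0.077, 0.997, 0.0]
wrist_force: [1.1, 0.1, -1.0]
finger_gap: 0.11
grip_force: 29.7
```

play_rows(steps="0.04 -0.25 -0.2 0;0.08 -0.5 -0.4 0;0.12 -0.75 -0.6 0;0.15 -1 -0.87 0")

```text
t: 15.63
tool_pos: [0.5928, 0.0732, 0.2679]
tcp_rot: [-0.001, -0.076, 0.997, -0.0]
wrist_force: [1.0, -0.3, -1.5]
finger_gap: 0.107
grip_force: 29.7
```

play_rows(steps="0.04 -0.25 0 0;0.08 -0.5 0 0;0.12 -0.75 0 0;0.15 -1 0 0")

```text
t: 15.97
tool_pos: [0.5939, -0.0782, 0.2677]
tcp_rot: [0.0, -0.077, 0.997, -0.0]
wrist_force: [0.8, -0.5, -1.4]
finger_gap: 0.112
grip_force: 29.8
```

play_rows(steps="0.04 -0.25 0 0;0.08 -0.5 0 0;0.12 -0.75 0 0.02;0.15 -1 0 0.02;0.15 -1.0 0 0.02;0.15 -1.0 0 0.02;0.15 -1.0 0 0.02")

```text
t: 16.55
tool_pos: [0.5949, -0.2281, 0.2668]
tcp_rot: [-0.0, -0.071, 0.997, 0.0]
wrist_force: [-0.0, 0.2, -1.8]
finger_gap: 0.11
grip_force: 29.9
```

```bash
python3 - <<'E'
from d import *
cal=vision.calibration("wrist"); snap("wrist","w9"); print(pose()); np.save("cal9.npy",cal,allow_pickle=True)
print(proj("wrist",dw(D,[[.0125,.065,.012],[.0125,-.065,.012],[.1702,.045,.014],[.1702,-.045,.014]]),cal).round(1).tolist())
E
```

```text
(array([ 0.59507447, -0.22748837,  0.26685007]), array([[-9.89813670e-01, -1.42368870e-01, -5.49794241e-05],
       [-1.42368880e-01,  9.89813627e-01,  2.91933432e-04],
       [ 1.28571502e-05,  2.96787061e-04, -9.99999956e-01]]), np.float64(0.1428542601834479))
[[331.5, 9.9], [160.2, 10.4], [305.6, 217.5], [185.9, 217.8]]
```

View pics/w9.png

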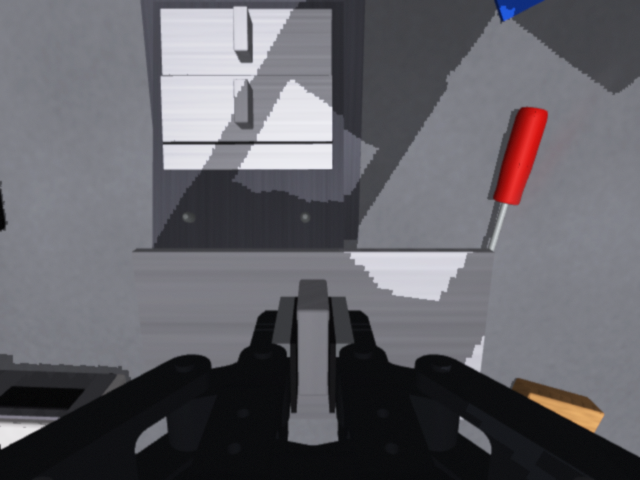

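The studs are visible at about (187,217) and (305,216). The held plate's lower edge is at row ~249, columns 133–493, and the mid plate is in place with its line at row 143. I'll measure the grip offset from the same file.

```bash
python3 - <<'E'
from meas import *
cal=np.load("cal9.npy",allow_pickle=True).item(); g=cv2.imread("pics/w9.png").astype(float).mean(2)
for c in(140,160,200,440,485): print(c,g[243:256,c].astype(int))
print("L",g[256,128:140].astype(int),"R",g[256,486:498].astype(int))
def blob(c0,r0):
    w=g[r0-8:r0+8,c0-8:c0+8]; m=np.median(w); w=np.clip(w-m-.5*(w.max()-m),0,None); yy,xx=np.mgrid[r0-8:r0+8,c0-8:c0+8]; return [(w*xx).sum()/w.sum(),(w*yy).sum()/w.sum()]
b=[blob(305,216),blob(187,216)]; print(b)
p,Rt,y=pose()
for v in(248,249,250):
  for u in(133.5,493): print(v,"low edge tool mm",(1e3*Rt.T@(onz("wrist",np.array([u,v])/[640,480],p[2]-.0099,cal)-p)).round(1))
m=np.array([[.1702,.045,.014],[.1702,-.045,.014],[.0125,.065,.012],[.0125,-.065,.012]])
px=np.array(b+[[331.5,9.5],[160.5,9.5]])
f=lambda q:(proj("wrist",dw(q,m),cal)-px).ravel(); s=least_squares(f,D,loss="soft_l1"); print(s.x.round(4),f(s.x).round(2))
E
```

```text
140 [125 125 125 123 118  94  72  68  82 110 124 127 127]
160 [ 46  47  47  47  49  57  64  68  82 110 125 127 127]
200 [ 47  48  47  50  51  59  64  68  84 111 125 129 129]
440 [130 130 130 128 120  97  74  73 117 183 215 221 221]
485 [ 77  78  79  79  78  76  71  72  81 103 122 129 130]
L [128 128 129 128 126 126 125 125 126 125 126 126] R [129 128 128 127 128 128 127 129 133 135 135 134]
[[np.float64(304.6464583333333), np.float64(216.428125)], [np.float64(185.2020504058095), np.float64(216.3729175565997)]]
248 low edge tool mm [ 23.9 -66.6   9.9]
248 low edge tool mm [23.9 65.9  9.9]
249 low edge tool mm [ 23.5 -66.6   9.9]
249 low edge tool mm [23.6 66.   9.9]
250 low edge tool mm [ 23.2 -66.6   9.9]
250 low edge tool mm [23.2 66.   9.9]
[ 0.443  -0.3009  0.1415] [ 0.26  0.44 -0.08  0.33  0.11 -0.16 -0.3  -0.49]
```

```bash
python3 - <<'E'
from d import *
togo(tgt(124.7,125),.1445)
E
```

```text
GO shares [ 0.237 -0.339  0.946] turn -0.003 now [ 0.5951 -0.2275  0.2669] yaw 0.1429
```

play_rows(steps="0.1 -0.15 0.15 0;0.2 -0.3 0.35 0;0.237 -0.339 0.55 -0.003;0.237 -0.339 0.75 -0.003;0.237 -0.339 0.9 -0.003;0.237 -0.339 0.946 -0.003;0.237 -0.339 0.946 -0.003;0.237 -0.339 0.946 -0.003;0.237 -0.339 0.946 -0.003")

```text
t: 17.35
tool_pos: [0.5685, -0.2835, 0.1263]
tcp_rot: [0.001, -0.073, 0.997, -0.001]
wrist_force: [0.2, 0.2, -1.5]
finger_gap: 0.109
grip_force: 29.9
```

```bash
python3 - <<'E'
from meas import *
cal=vision.calibration("wrist"); snap("wrist","w10"); g=cv2.imread("pics/w10.png").astype(float).mean(2)
print(proj("wrist",dw(D,[[.1125,.065,.007],[.1125,-.065,.007]]),cal).round(1).tolist())
for c in range(230,420,30):
    r=150+np.argmin(g[150:244,c]); print(c,r,g[r-3:r+4,c].astype(int))
for r in(150,160): print(np.argwhere(np.abs(np.diff(g[r,100:540]))>30).ravel()+100)
for h,v in((124.7,104),(126.65,92.5),(122.75,83)): togo(tgt(h,v),.1445)
E
```

```text
[[451.3, 228.6], [177.9, 228.3]]
230 227 [ 89  41  18  18  32  72 116]
260 227 [ 92  44  21  20  33  74 120]
290 227 [ 93  45  22  22  35  75 121]
320 227 [ 97  45  22  22  35  77 123]
350 227 [177  92  43  30  36  75 122]
380 227 [174  90  44  36  36  74 118]
410 227 [162  85  39  30  33  72 118]
[174 175 182 246 301 303 304 324 325 453]
[175 300 303 304 325 326 453]
GO shares [0.009 0.007 0.15 ] turn 0.001 now [ 0.5685 -0.2837  0.1264] yaw 0.145
GO shares [-0.004  0.007  0.226] turn 0.001 now [ 0.5685 -0.2837  0.1264] yaw 0.145
GO shares [0.022 0.007 0.29 ] turn 0.001 now [ 0.5685 -0.2837  0.1264] yaw 0.145
```

play_rows(steps="0.007 0.006 0.05 0;0.008 0.006 0.1 0;0.008 0.006 0.15 0;0.003 0.006 0.18 0;-0.001 0.006 0.2 0;-0.004 0.006 0.22 0;-0.004 0.006 0.22 0;-0.004 0.006 0.22 0")

```text
t: 18.07
tool_pos: [0.5679, -0.2826, 0.0913]
tcp_rot: [-0.0, -0.072, 0.997, 0.0]
wrist_force: [-0.5, -1.0, -2.0]
finger_gap: 0.112
grip_force: 30.0
```

```bash
python3 - <<'E'
from d import *
o=monitor.get_obs(); print(o["wrist_force"],o["moment"])
for h,v in((126.65,91.5),(122.75,83)): togo(tgt(h,v),.1445)
E
```

```text
[-0.45601327 -0.9715381  -1.95799729] [ 0.02126005 -0.03907869 -0.02497222]
GO shares [-0.008 -0.001 -0.001] turn -0.001 now [ 0.5679 -0.2826  0.0913] yaw 0.1442
GO shares [ 0.018 -0.001  0.056] turn -0.001 now [ 0.5679 -0.2826  0.0913] yaw 0.1442
```

There's no contact although the underside is below the stud tops, so the holes are over the studs. Now I'll pitch the plate down flat.

play_rows(steps="-0.002 0 0.008 0;0.002 0 0.016 0;0.006 0 0.024 0;0.009 0 0.032 0;0.012 0 0.04 0;0.015 0 0.048 0;0.018 0 0.056 0;0.018 0 0.062 0;0.018 0 0.062 0", jaw=-1, squeeze=20)

```text
t: 18.82
tool_pos: [0.565, -0.2832, 0.0828]
tcp_rot: [0.0, -0.072, 0.997, -0.0]
wrist_force: [-5.2, 0.4, 7.4]
finger_gap: 0.112
grip_force: 32.3
```

```bash
python3 - <<'E'
from d import *
o=monitor.get_obs(); print(o["wrist_force"],o["moment"]); togo(tgt(122.75,83),.1445)
E
```

```text
[-5.22111648  0.37153109  7.35870962] [-0.02857207  0.55355894 -0.00139703]
GO shares [-0.001  0.    -0.002] turn -0.001 now [ 0.565  -0.2832  0.0828] yaw 0.1442
```

play_rows(steps="0 0 0 0;0 0 0 0;0 0 0 0;0 0 0 0;0 0 0 0;0 0 0 0;0 0 0 0", jaw=0.2)

```text
t: 19.4
tool_pos: [0.5652, -0.283, 0.0822]
tcp_rot: [-0.0, -0.072, 0.997, 0.0]
wrist_force: [1.0, 0.1, 0.8]
finger_gap: 0.601
grip_force: 0.0
```

play_rows(steps="0 0 -0.1 0;0 0 -0.3 0;0.1 0 -0.5 0;0.2 0 -0.7 0;0.2 0 -0.85 0;0.2 0 -0.85 0;0.2 0 -0.85 0;0.2 0 -0.85 0")

```text
t: 20.07
tool_pos: [0.5353, -0.2871, 0.2093]
tcp_rot: [-0.0, -0.072, 0.997, 0.0]
wrist_force: [0.2, -0.3, -1.3]
finger_gap: 0.598
grip_force: 0.0
```

```bash
python3 - <<'E'
from d import *
cal=vision.calibration("wrist"); snap("wrist","w11"); np.save("cal11.npy",cal,allow_pickle=True)
a=cv2.imread("pics/w11.png")[60:460,170:470]
snap("side","s11"); s=cv2.resize(cv2.imread("pics/s11.png")[285:405,380:500],(400,400),interpolation=cv2.INTER_CUBIC)
cv2.imwrite("pics/c11.png",np.hstack([a,s])); print(monitor.get_obs()["t"])
E
```

```text
20.1667
```

View pics/c11.png

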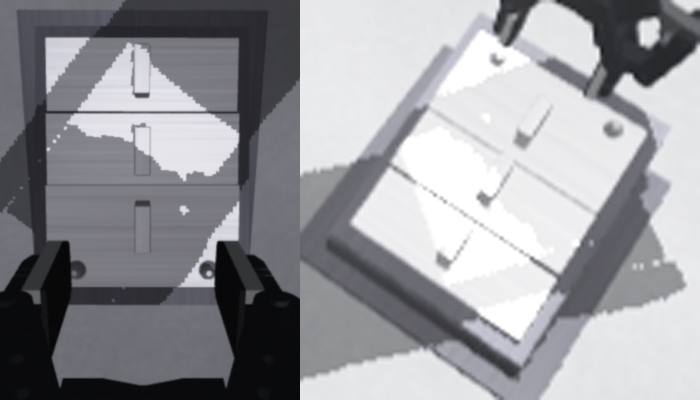

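The final view shows both studs standing inside the holes (crop (78,269) and (207,270)) and all three plates level, with laps at rows 112 and 185. One quick numeric check before I hand it in.

```bash
python3 - <<'E'
from meas import *
cal=np.load("cal11.npy",allow_pickle=True).item(); g=cv2.imread("pics/w11.png").astype(float).mean(2)
C=(220,235,255,270,350,380)
for c in C: print(c,[round(float(x),1) for x in(sub(g,c,90,105,"e"),sub(g,c,165,180,"dark"),sub(g,c,238,252,"dark"))])
def cen(c0,r0):
    w=g[r0-7:r0+8,c0-7:c0+8]; m=np.median(w); w=np.clip(w-m-.5*(w.max()-m),0,None); yy,xx=np.mgrid[r0-7:r0+8,c0-7:c0+8]; return [(w*xx).sum()/w.sum(),(w*yy).sum()/w.sum()]
print(cen(247,328),cen(376,328))
m=np.array([[.0125,.065,.012],[.0125,-.065,.012],[.1702,.045,.014],[.1702,-.045,.014]])
print("pred D",proj("wrist",dw(D,m),cal).round(1).tolist())
q=D.copy(); r=least_squares(lambda a:(proj("wrist",dw(D+[a[0]*np.cos(D[2]),a[0]*np.sin(D[2]),0],m[:2]),cal)[:,1]-97.8),[0]).x[0]; q[:2]+=r*np.array([np.cos(D[2]),np.sin(D[2])]); print("h shift",r)
print("rows mid low under/top edge",proj("wrist",dw(q,[[.0622,0,.007],[.0627,0,.012]]),cal)[:,1],"top plate",proj("wrist",dw(q,[[.112,0,.007],[.1125,0,.012]]),cal)[:,1],"studtop",proj("wrist",dw(q,m[2:]),cal).round(1).tolist())
E
```

```text
220 [97.5, 171.8, 244.7]
235 [97.5, 171.8, 244.9]
255 [97.5, 171.8, 245.0]
270 [97.5, 171.8, 245.0]
350 [97.5, 171.9, 244.9]
380 [97.5, 171.6, 244.7]
[np.float64(247.94326241134752), np.float64(328.0464933018124)] [np.float64(373.94516450648064), np.float64(328.14456630109675)]
pred D [[408.6, 99.4], [215.3, 99.4], [379.6, 334.9], [244.3, 334.9]]
h shift -0.0010336015255599997
rows mid low under/top edge [173.00342222 172.4440861 ] top plate [245.95459305 246.66172434] studtop [[379.6, 333.4], [244.3, 333.5]]
```

```bash
python3 -c "
from workcell import bot; print(bot.sign_off())"
```

```text
the job is handed in; nothing more can be done
None
```

The job is handed in: by the last camera check the plain plate sits within about 1 mm of the line and the holed plate lies flat over both studs, both released and no other object touched. The sign-off returned no verdict.

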